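# Put the bobbin sander's drums back in order of thickness

## Robot

A 6-joint arm with a two-finger parallel gripper is mounted at the origin on the work surface. World frame = base frame: x ahead of the robot, y to its left, z up, the work surface at z = 0. Lengths are in m, angles in rad, forces in N, time in s.
With the tool pointing down it reaches from about 0.35 to 0.775 m from the base axis. Payload 5.5 kg.
Tool frame: the origin (TCP) lies between the finger pads; the fingertips stand 22 mm ahead of it and the grasp point (between the pads) lies 3 mm ahead of it; z points along the fingers, y is the line along which they close (so a half turn about z gives the same grasp; the last joint's range is limited). The gripper opens to 85 mm and grips with 20 to 120 N. Pads are 22 mm wide; open, the fingers measure 114 mm over their backs; the gripper's body (76 mm by 85 mm) begins 54 mm behind the grasp point. The pads swing forward as they close: fully open they stand 13 mm farther back than shut.
Start: joints at [-0.14, 0.313, 0.046, 1.304, 0, 1.431], TCP at [0.575, -0, 0.253] pointing down, gripper open.
Joint ranges: [-2.76, 2.76], [-0.86, 1.69], [-1.03, 1.26], [-2.2, 2.34], [-1.47, 1.5], [-3.14, 3.14]. Speed limits (rad/s): [2.57, 2.57, 3.14, 3.14, 3.14, 3.14].

## Interface

Orientations are given as a unit quaternion [w, x, y, z].
In Python, from workcell import env gives the robot as it stands.
- The arm moves only by the tool tcp_steps, called after "Request:" by a JSON object that holds its "op" and its "data", one argument or row to a line. Schema: {"type":"object","properties":{"steps":{"type":"array","items":{"type":"object","properties":{"xyz":{"type":"array","items":{"type":"number"},"minItems":3,"maxItems":3},"r":{"type":"array","items":{"type":"number"},"minItems":3,"maxItems":3}},"additionalProperties":false},"minItems":1,"maxItems":8},"finger_gap":{"type":"number"},"clamp_n":{"type":"number"},"only":{"type":"string"},"quiet":{"type":"boolean"},"lines":{"type":"string"}},"required":["steps"],"additionalProperties":false}. steps is a list of rows, 1 to 8 of them, each an object with the fields xyz (a list: dx, dy, dz in units of 50 mm), r (a list: a rotation vector rx, ry, rz in rad); a field left out counts as zero; each row is the pose to reach, as a shift and turn from the pose commanded when the call began, along the tool's axes at that moment; what a row does not reach only later rows make up. A row lasts 1/8 s, in which the tool goes at most 0.0625 m and 0.188 rad, less where a joint would pass 70% of its speed; a pose out of reach is approached as far as the arm can. finger_gap is the finger opening in m, set as the call begins (left out keeps the last). The fingers move at their own pace and stop on an object; clamp_n is the grip in N (left out, the last holds). Time passes only in rows, so rows that do not move let the fingers close. The tool returns the time, the measured TCP pose, the force, the opening and the grip force at its end. only (a regular expression) keeps the lines of the reply that match it, lines (a string "A,B") keeps lines A to B, and quiet returns only ok. Input that does not fit is refused with a message, and nothing moves.
- env.get_state(): the state, without advancing time (a new reading comes with each control period).
- env.read_camera(name): name is "scene" or "side" or "wrist"; returns a dict with "image" (480x640x3 uint8, red, green, blue), "K" (3x3 intrinsics, pixels), "D" ([k1, k2, p1, p2, k3] as OpenCV has them; the pictures are not rectified), "R" (3x3) and "t" (3): a world point X has camera coordinates R X + t. Camera axes: x right, y down, z forward; pixel columns grow to the right and rows downward; lengths in m; the calibration is good to about 2 mm. A picture is of the moment at which its call begins. There is no depth.
- env.hand_in(): hands the job in; it is judged then, once.
The state is a dict: "clock": time; "joint_pos": joint angles; "qvel": joint speeds; "tau": joint torques, N m; "tcp_pos": TCP position; "orientation": TCP orientation; "wrist_force": force on the tool from outside, world axes, zero at the start; "ft_torque": the same for the moment, N m; "finger_gap": finger opening in m; "grip_force": force on a finger pad.
Only numpy, scipy, OpenCV 4.12 (cv2) and the standard library are available. Lean on these libraries where they do the work, as an engineer would, in place of code of your own. Each camera call takes 0.05 s, during which the arm holds its last target. There are 200 camera calls.

## Task

Put the four loose sanding drums away on the wooden storage strip, one standing upright in the middle of each round pad, in order of thickness: the thinnest on the pad next to the yellow end block, getting fatter along the row to the fattest next to the blue one. Do not tip any drum over on the way, and leave them all standing still and released.

Things in the scene. Friction and masses are not known exactly. Their poses are not given: they have to be found in the camera images.
- drum_a: The thinnest of four loose sanding drums: an upright cylinder 22 mm in diameter and 64 mm tall, rust-brown abrasive sleeve, black rubber top with a steel washer. Stands upright on the bench. Origin at the centre of its underside, z up along its axis; its yaw means nothing. About 30 to 280 g, thinner ones lighter.
- drum_b: The second thinnest of four loose sanding drums: an upright cylinder 34 mm in diameter and 64 mm tall, rust-brown abrasive sleeve, black rubber top with a steel washer. Stands upright on the bench. Origin at the centre of its underside, z up along its axis; its yaw means nothing. About 30 to 280 g, thinner ones lighter.
- drum_c: The second fattest of four loose sanding drums: an upright cylinder 46 mm in diameter and 64 mm tall, rust-brown abrasive sleeve, black rubber top with a steel washer. Stands upright on the bench. Origin at the centre of its underside, z up along its axis; its yaw means nothing. About 30 to 280 g, thinner ones lighter.
- drum_d: The fattest of four loose sanding drums: an upright cylinder 60 mm in diameter and 64 mm tall, rust-brown abrasive sleeve, black rubber top with a steel washer. Stands upright on the bench. Origin at the centre of its underside, z up along its axis; its yaw means nothing. About 30 to 280 g, thinner ones lighter.
- pad_1: Place 1 of the row of four (at one end; numbered along the row): fixed round pad, 68 mm in diameter, 3 mm thick, grey with white ring and black rim, on a pale wooden storage strip (86 x 400 mm, 12 mm thick). Origin: centre of its underside, 12 mm above the bench; a drum stands on its top, 15 mm above the bench. x across the strip, y along it. Neighbours 70 to 90 mm apart.
- pad_2: Place 2 of the row of four (second; numbered along the row): fixed round pad, 68 mm in diameter, 3 mm thick, grey with white ring and black rim, on a pale wooden storage strip (86 x 400 mm, 12 mm thick). Origin: centre of its underside, 12 mm above the bench; a drum stands on its top, 15 mm above the bench. x across the strip, y along it. Neighbours 70 to 90 mm apart.
- pad_3: Place 3 of the row of four (third; numbered along the row): fixed round pad, 68 mm in diameter, 3 mm thick, grey with white ring and black rim, on a pale wooden storage strip (86 x 400 mm, 12 mm thick). Origin: centre of its underside, 12 mm above the bench; a drum stands on its top, 15 mm above the bench. x across the strip, y along it. Neighbours 70 to 90 mm apart.
- pad_4: Place 4 of the row of four (at the other end; numbered along the row): fixed round pad, 68 mm in diameter, 3 mm thick, grey with white ring and black rim, on a pale wooden storage strip (86 x 400 mm, 12 mm thick). Origin: centre of its underside, 12 mm above the bench; a drum stands on its top, 15 mm above the bench. x across the strip, y along it. Neighbours 70 to 90 mm apart.
- yellow_end: The yellow end block, fixed on top of the storage strip at one end of the row, 50 to 70 mm beyond the centre of the outermost pad there (next to pad_1 or next to pad_4; the blue one is at the other end). A bar 70 x 18 mm, 12 mm high, its top 24 mm above the bench. Origin at the centre of its underside.
- blue_end: The blue end block, fixed on top of the storage strip at one end of the row, 50 to 70 mm beyond the centre of the outermost pad there (next to pad_1 or next to pad_4; the yellow one is at the other end). A bar 70 x 18 mm, 12 mm high, its top 24 mm above the bench. Origin at the centre of its underside.

How it is judged:
By the outcome, as a careful person would: the job done as asked, in the order asked, and still so for the second after the job is handed in, with the robot touching nothing.
It also fails if it takes over 102 s, if anything falls off the work surface, if the arm or the gripper's body presses on something with over 40 N, if the wrist force passes 120 N, or if a joint passes its speed limit or range.

## Working session

There is one attempt and no reset: what is moved stays moved. The work goes in short steps, Python scripts to look and compute and a tool call to move; the robot and the scene stay as the last step left them, time stands still between calls to the robot, and variables do not carry over. Pictures are saved under pics/ and viewed, at most 14 in all, crops included, and the job is handed in when it is done.

```bash
ls; mkdir -p pics; python3 - <<'E'
from workcell import env
import cv2
s=env.get_state();print(s)
for n in("scene","side","wrist"):
    c=env.read_camera(n);cv2.imwrite(f"pics/{n}0.png",c["image"][:,:,::-1])
    print(n,c["K"],c["D"],c["R"],c["t"])
E
```

```text
pics
workcell.py
{'clock': 0.0, 'joint_pos': array([-1.39607869e-01,  3.13996541e-01,  4.49444761e-02,  1.30358275e+00,
        2.42622825e-05,  1.43119301e+00]), 'qvel': array([-0.00013759,  0.0004222 ,  0.00194846, -0.00065759, -0.00022517,
        0.00027459]), 'tau': array([-2.90074182e-03, -4.80629075e+01,  2.98531097e+01,  1.95313990e-02,
       -3.83516899e-04, -4.27451073e-05]), 'tcp_pos': array([5.74520557e-01, 6.00352238e-05, 2.52396915e-01]), 'orientation': array([-7.41430907e-04,  7.07108100e-01,  7.07104865e-01, -5.43542316e-04]), 'wrist_force': array([-0.22747331,  0.74873741, -0.05917373]), 'ft_torque': array([-0.02371295,  0.01659983,  0.05445393]), 'grip_force': 0.0, 'finger_gap': 0.08536308273118756}
scene [[601.98215744   0.         321.99492358]
 [  0.         601.98215744 238.78557193]
 [  0.           0.           1.        ]] [-0.10006455  0.          0.          0.          0.        ] [[ 0.46663769  0.88435106  0.01313231]
 [ 0.46584591 -0.23313309 -0.8536021 ]
 [-0.75182235  0.40444055 -0.52076002]] [-0.25858809 -0.21081805  1.54659265]
side [[463.16281137   0.         320.91011794]
 [  0.         463.16281137 233.67233947]
 [  0.           0.           1.        ]] [-0.00514616  0.          0.          0.          0.        ] [[-0.92291761 -0.38498333 -0.00330303]
 [-0.23070531  0.55989575 -0.79579634]
 [ 0.30821768 -0.73369243 -0.60555535]] [0.51743697 0.1543662  0.75782981]
wrist [[412.16964244   0.         325.68434816]
 [  0.         412.16964244 245.71509145]
 [  0.           0.           1.        ]] [-0.06327915  0.          0.          0.          0.        ] [[ 9.99999465e-01  6.23643407e-05 -1.03221545e-03]
 [ 3.58378606e-04 -9.57220237e-01  2.89360139e-01]
 [-9.70011759e-04 -2.89360354e-01 -9.57219747e-01]] [-0.57332295 -0.03824737  0.37967514]
```

View pics/scene0.png

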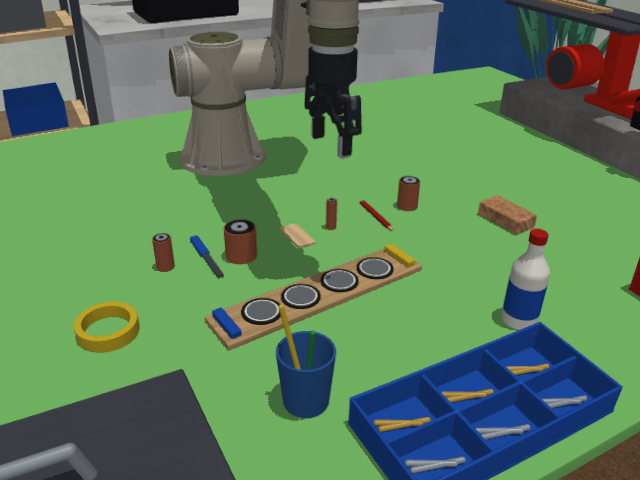

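View pics/side0.png

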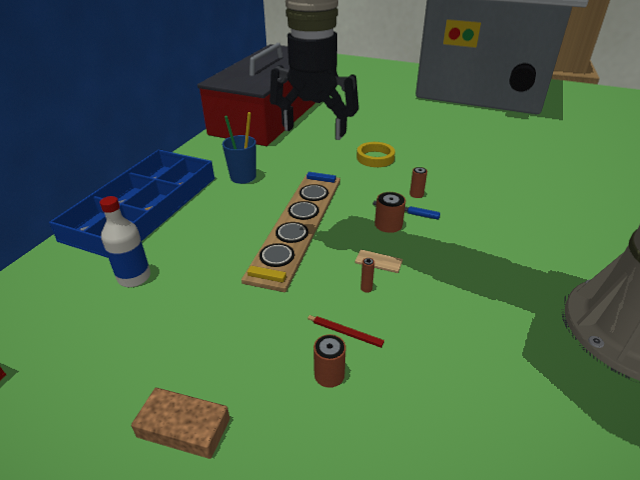

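View pics/wrist0.png

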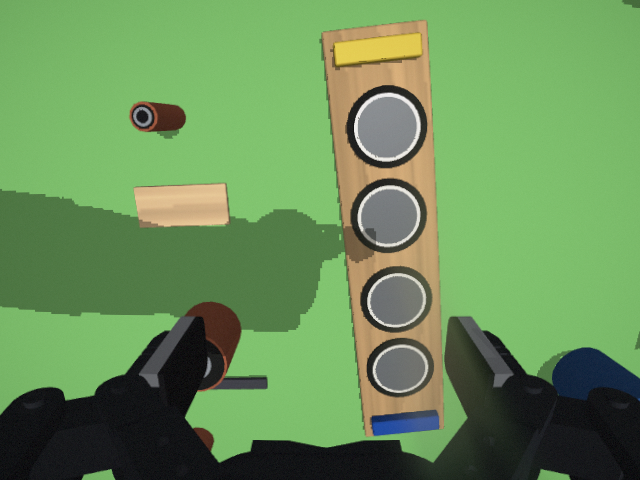

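The yellow block is at the +y end of the strip. In the scene view the drum tops are at about: a (331,202), b (162,239), c (409,182), d (240,228). In the side view: a (368,262), b (420,171), c (330,347), d (391,200). The pads run in a row between the two blocks in all views.

```bash
cat > h.py <<'E'
from workcell import env
import cv2, numpy as np
def ray(c,uv,z):
    p=cv2.undistortPoints(np.array([[uv]],float),c["K"],c["D"])[0,0]
    d=c["R"].T@np.array([*p,1.]); o=-c["R"].T@c["t"]
    return (o+d*(z-o[2])/d[2])[:2]
def masks(img):
    r,g,b=[img[:,:,i].astype(float) for i in range(3)]
    green=(g>1.12*np.maximum(r,b)); rust=(r>1.35*g)&(r>40)
    return green,rust,(np.maximum(np.maximum(r,g),b)-np.minimum(np.minimum(r,g),b))
def blob(m,uv,w):
    x,y=uv; k=np.zeros(m.shape,np.uint8); k[y-w:y+w+1,x-w:x+w+1]=m[y-w:y+w+1,x-w:x+w+1]
    cs,_=cv2.findContours(k,cv2.RETR_EXTERNAL,cv2.CHAIN_APPROX_NONE)
    return max(cs,key=cv2.contourArea)
def hullc(cn):
    M=cv2.moments(cv2.convexHull(cn)); return M["m10"]/M["m00"],M["m01"]/M["m00"]
E
python3 - <<'E'
from h import *
D={"scene":dict(a=(331,202),b=(162,239),c=(409,182),d=(240,228)),"side":dict(a=(368,262),b=(420,171),c=(330,347),d=(391,200))}
P={"scene":[(375,268),(339,280),(300,296),(262,311)],"side":[(277,254),(292,232),(303,210),(314,192)],"wrist":[(387,126),(388,215),(396,299),(400,367)]}
E={"scene":[(400,255),(227,323)],"side":[(266,273),(321,177)],"wrist":[(378,48),(405,423)]}
for n in P:
    c=env.read_camera(n);g,ru,sp=masks(c["image"]);im=c["image"].astype(int)
    for k,uv in D.get(n,{}).items():
        cn=blob(~g&~ru,uv,dict(a=8,b=12,c=15,d=20)[k]); xs=np.array([ray(c,p[0],.064) for p in cn])
        print(n,k,ray(c,hullc(cn),.064).round(4),np.ptp(xs,0).round(3))
    for i,uv in enumerate(P[n]):
        w=48 if n=="wrist" else 24
        cn=blob((im.min(2)>135)&(sp<40),uv,w) # white ring
        xs=np.array([ray(c,p[0],.015) for p in cn]);print(n,"pad",i,ray(c,hullc(cn),.015).round(4),np.ptp(xs,0).round(3))
    for nm,uv in zip("yb",E[n]):
        m=(im[:,:,2]<.45*im[:,:,0])&(im[:,:,1]>.6*im[:,:,0])&(im[:,:,0]>im[:,:,1]) if nm=="y" else (im[:,:,2]>1.6*im[:,:,1])
        cn=blob(m,uv,50 if n=="wrist" else 20);print(n,nm,ray(c,hullc(cn),.022).round(4))
E
```

```text
scene a [0.4401 0.0808] [0.016 0.015]
scene b [ 0.4307 -0.2651] [0.025 0.029]
scene c [0.4357 0.271 ] [0.035 0.054]
scene d [ 0.4614 -0.1232] [0.07  0.055]
scene pad 0 [0.6417 0.0145] [0.029 0.017]
scene pad 1 [0.6411 0.0079] [0.039 0.032]
scene pad 2 [ 0.6409 -0.0875] [0.055 0.054]
scene pad 3 [ 0.649  -0.1627] [0.055 0.056]
scene y [0.6216 0.1265]
scene b [ 0.6629 -0.2279]
side a [0.4396 0.0765] [0.036 0.034]
side b [ 0.4303 -0.2659] [0.029 0.027]
side c [0.4327 0.2748] [0.042 0.041]
side d [ 0.4568 -0.1243] [0.055 0.055]
side pad 0 [0.637  0.0823] [0.035 0.038]
side pad 1 [0.6461 0.0109] [0.02  0.019]
side pad 2 [ 0.6654 -0.0889] [0.003 0.01 ]
side pad 3 [ 0.6654 -0.0889] [0.003 0.01 ]
side y [0.6107 0.1352]
side b [ 0.6523 -0.2185]
wrist pad 0 [0.6249 0.0695] [0.055 0.056]
wrist pad 1 [ 0.6295 -0.007 ] [0.056 0.056]
wrist pad 2 [ 0.6403 -0.0888] [0.056 0.055]
wrist pad 3 [ 0.6482 -0.164 ] [0.056 0.055]Traceback (most recent call last):
  File "<stdin>", line 16, in <module>
  File "h.py", line 14, in blob
    return max(cs,key=cv2.contourArea)
ValueError: max() iterable argument is empty
```

Careful with the scale: shifts go in units of 50 mm. That gives: -0.19 m is -3.8, -0.14 m is -2.8.

Request:
{"op": "tcp_steps", "data": {
  "steps": [
    {"xyz":[-0.9,-0.5,0]},
    {"xyz":[-1.8,-1.1,0]},
    {"xyz":[-2.8,-1.7,0]},
    {"xyz":[-3.8,-2.3,0]},
    {"xyz":[-3.8,-2.3,0]},
    {"xyz":[-3.8,-2.3,0]}
  ],
  "finger_gap": 0.085
}}

```text
clock: 1.05
tcp_pos: [0.46, -0.1902, 0.2534]
orientation: [0.0, 0.707, 0.707, 0.0]
wrist_force: [1.0, 0.3, -0.3]
finger_gap: 0.085
grip_force: 0.0
```

```bash
cat >> h.py <<'E'
def drumtop(c,xy,D,view=None):
    # top disc = neither green nor rust, around the projected guess
    p,_=cv2.projectPoints(np.array([[*xy,.064]]),cv2.Rodrigues(c["R"])[0],c["t"],c["K"],c["D"])
    u=tuple(int(v) for v in p[0,0].round()); depth=(c["R"]@np.array([*xy,.064])+c["t"])[2]
    g,ru,_=masks(c["image"]); w=int(.5*D*c["K"][0,0]/depth+8)
    cn=blob(~g&~ru,u,w); q=np.array([ray(c,a[0],.064) for a in cv2.convexHull(cn)])
    (cx,cy),r=cv2.minEnclosingCircle(q.astype(np.float32))
    return u,w,ray(c,hullc(cn),.064).round(4),(round(cx,4),round(cy,4)),np.ptp(q,0).round(4)
E
python3 - <<'E'
from h import *
c=env.read_camera("wrist");cv2.imwrite("pics/w1.png",c["image"][:,:,::-1])
print(drumtop(c,(.459,-.124),.06))
E
```

```text
((325, 132), 49, array([ 0.4579, -0.126 ]), (0.4579, -0.1266), array([0.0543, 0.0535]))
```
View pics/w1.png

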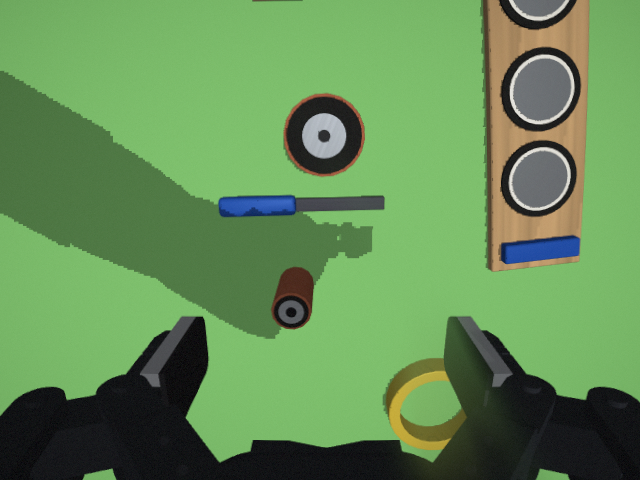

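Drum d's top disc is at (324,135) and is cleanly round. Drum b's top is at (291,312). Pads 3 and 4 are at (541,89) and (539,178). I'll measure all of these from this frame too.

```bash
python3 - <<'E'
from h import *
c=env.read_camera("wrist");im=c["image"].astype(int);sp=masks(c["image"])[2]
print(drumtop(c,(.4305,-.2655),.034))
for uv in [(541,89),(539,178)]:
    cn=blob((im.min(2)>135)&(sp<40),uv,40); q=np.array([ray(c,p[0],.015) for p in cn]);print(ray(c,hullc(cn),.015).round(4),np.ptp(q,0).round(3))
E
```

```text
((291, 310), 28, array([ 0.43  , -0.2679]), (0.4299, -0.2688), array([0.0276, 0.0284]))
[ 0.6405 -0.0885] [0.056 0.055]
[ 0.6484 -0.1638] [0.056 0.056]
```

Request:
{"op": "tcp_steps", "data": {
  "steps": [
    {"xyz":[0.6,0,1]},
    {"xyz":[1.28,-0.04,2]},
    {"xyz":[1.28,-0.04,3]},
    {"xyz":[1.28,-0.04,3.7]},
    {"xyz":[1.28,-0.04,4.3]},
    {"xyz":[1.28,-0.04,4.3]}
  ],
  "finger_gap": 0.085
}}

```text
clock: 1.9
tcp_pos: [0.4566, -0.1238, 0.0363]
orientation: [-0.002, 0.706, 0.708, -0.001]
wrist_force: [-0.4, -0.1, 0.3]
finger_gap: 0.0855
grip_force: 0.0
```

Scaled: -0.002 m is -0.04, 0.001 m is 0.02.

Request:
{"op": "tcp_steps", "data": {
  "steps": [
    {"xyz":[-0.04,0.02,0]},
    {"xyz":[-0.04,0.02,0]},
    {"xyz":[-0.04,0.02,0]},
    {"xyz":[-0.04,0.02,0]},
    {"xyz":[-0.04,0.02,0]},
    {"xyz":[-0.04,0.02,0]}
  ],
  "finger_gap": 0.05,
  "clamp_n": 50
}}

```text
clock: 2.65
tcp_pos: [0.4607, -0.1285, 0.04]
orientation: [0.002, 0.707, 0.707, 0.001]
wrist_force: [1.4, 1.8, 7.2]
finger_gap: 0.0593
grip_force: 54.2
```

Request:
{"op": "tcp_steps", "data": {
  "steps": [
    {"xyz":[0,0,-0.4]},
    {"xyz":[0,0,-1.2]},
    {"xyz":[0,0,-2]},
    {"xyz":[0,0,-2.6]},
    {"xyz":[0,0,-2.6]}
  ]
}}

```text
clock: 3.28
tcp_pos: [0.4606, -0.1289, 0.1709]
orientation: [0.003, 0.707, 0.707, 0.001]
wrist_force: [0.3, -0.2, -1.7]
finger_gap: 0.0591
grip_force: 54.4
```

Request:
{"op": "tcp_steps", "data": {
  "steps": [
    {"xyz":[-0.2,0.8,0]},
    {"xyz":[-0.4,1.6,0]},
    {"xyz":[-0.6,2.4,0]},
    {"xyz":[-0.75,3.2,0]},
    {"xyz":[-0.75,3.78,0]},
    {"xyz":[-0.75,3.78,0.6]},
    {"xyz":[-0.75,3.78,1.4]},
    {"xyz":[-0.75,3.78,1.8]}
  ]
}}

```text
clock: 4.28
tcp_pos: [0.6455, -0.1646, 0.0734]
orientation: [-0.003, 0.707, 0.707, -0.001]
wrist_force: [-0.6, 0.2, -1.8]
finger_gap: 0.0589
grip_force: 54.8
```

```bash
python3 - <<'E'
from h import *
print(env.get_state()["tcp_pos"])
ims=[env.read_camera(n)["image"][:,:,::-1] for n in("side","scene")]
a=cv2.resize(ims[0][110:310,200:450],None,fx=1.6,fy=1.6);b=cv2.resize(ims[1][200:400,150:400],None,fx=1.6,fy=1.6)
cv2.imwrite("pics/p1.png",np.hstack([a,b]))
E
```

```text
[ 0.64547095 -0.16458899  0.07337434]
```

View pics/p1.png

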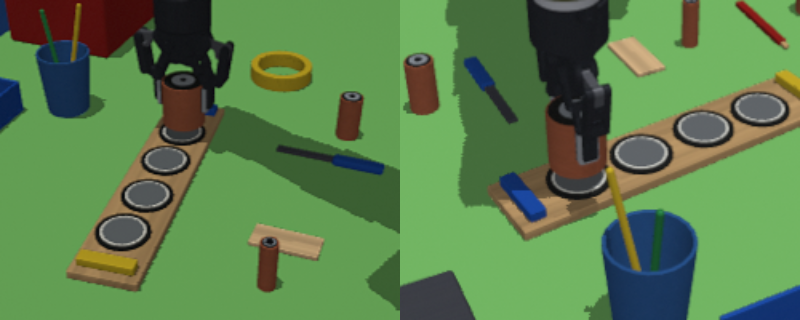

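Drum d hangs upright just above pad 4 (side crop at (183,105), pad at (183,132)). It looks centred, so I'm lowering it.

Request:
{"op": "tcp_steps", "data": {
  "steps": [
    {"xyz":[0,0,0.2]},
    {"xyz":[0,0,0.36]},
    {"xyz":[0,0,0.44]},
    {"xyz":[0,0,0.44]}
  ]
}}

```text
clock: 4.88
tcp_pos: [0.648, -0.1655, 0.0563]
orientation: [0.0, 0.707, 0.707, 0.0]
wrist_force: [0.7, 0.0, -2.3]
finger_gap: 0.0593
grip_force: 54.8
```

Request:
{"op": "tcp_steps", "data": {
  "steps": [
    {"xyz":[0,0,0.04]},
    {"xyz":[0,0,0.04]}
  ]
}}

```text
clock: 5.12
tcp_pos: [0.6485, -0.1656, 0.055]
orientation: [0.001, 0.707, 0.707, 0.0]
wrist_force: [0.0, -0.3, 0.8]
finger_gap: 0.0589
grip_force: 55.0
```

Scaled: -0.11 m is -2.2, -0.06 m is -1.2.

Request:
{"op": "tcp_steps", "data": {
  "steps": [
    {},
    {},
    {},
    {},
    {"xyz":[0,0,-0.4]},
    {"xyz":[0,0,-1.2]},
    {"xyz":[0,0,-2.2]},
    {"xyz":[0,0,-2.2]}
  ],
  "finger_gap": 0.085
}}

```text
clock: 6.12
tcp_pos: [0.6508, -0.1666, 0.1697]
orientation: [0.004, 0.707, 0.707, 0.002]
wrist_force: [-0.3, -0.2, -0.0]
finger_gap: 0.0851
grip_force: 0.0
```

Request:
{"op": "tcp_steps", "data": {
  "steps": [
    {"xyz":[-0.4,-0.8,0]},
    {"xyz":[-0.8,-1.7,0]},
    {"xyz":[-1.2,-2.6,0]},
    {"xyz":[-1.6,-3.5,0]},
    {"xyz":[-2.04,-4.36,0]},
    {"xyz":[-2.04,-4.36,0.6]},
    {"xyz":[-2.04,-4.36,0.6]}
  ]
}}

```text
clock: 7.0
tcp_pos: [0.4279, -0.2664, 0.1321]
orientation: [-0.003, 0.708, 0.707, -0.0]
wrist_force: [0.2, 1.2, -0.3]
finger_gap: 0.0852
grip_force: 0.0
```

```bash
python3 - <<'E'
from h import *
print(env.get_state()["tcp_pos"])
c=env.read_camera("side")
print(drumtop(c,(.430,-.267),.034))
ims=[c["image"][:,:,::-1],env.read_camera("scene")["image"][:,:,::-1]]
a=cv2.resize(ims[0][110:310,200:450],None,fx=1.6,fy=1.6);b=cv2.resize(ims[1][200:400,130:380],None,fx=1.6,fy=1.6)
cv2.imwrite("pics/p2.png",np.hstack([a,b]))
E
```

```text
[ 0.42789521 -0.26641055  0.13209172]
((420, 169), 15, array([ 0.4289, -0.2635]), (0.4301, -0.2621), array([0.0281, 0.0233]))
```

View pics/p2.png

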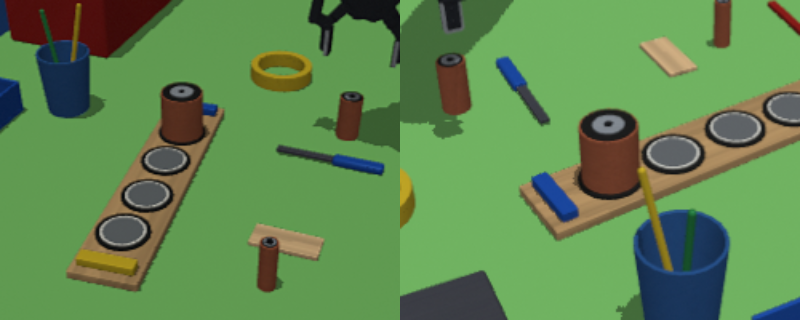

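Drum d stands centred on pad 4 (side crop at (182,112)). The gripper is above drum b, so I'm picking that next.

Request:
{"op": "tcp_steps", "data": {
  "steps": [
    {"xyz":[0,0,0.8]},
    {"xyz":[0,0,1.4]},
    {"xyz":[0,0,1.84]},
    {"xyz":[0,0,1.84]}
  ]
}}

```text
clock: 7.6
tcp_pos: [0.4299, -0.2665, 0.0415]
orientation: [-0.001, 0.707, 0.708, -0.0]
wrist_force: [0.1, 0.2, -0.5]
finger_gap: 0.0851
grip_force: 0.0
```

Request:
{"op": "tcp_steps", "data": {
  "steps": [
    {},
    {},
    {},
    {},
    {},
    {},
    {},
    {}
  ],
  "finger_gap": 0.024,
  "clamp_n": 40
}}

```text
clock: 8.6
tcp_pos: [0.4307, -0.268, 0.0434]
orientation: [0.001, 0.707, 0.707, 0.0]
wrist_force: [-0.6, 0.3, 6.5]
finger_gap: 0.0338
grip_force: 39.4
```

Request:
{"op": "tcp_steps", "data": {
  "steps": [
    {"xyz":[0,0,-0.4]},
    {"xyz":[0,0,-1.2]},
    {"xyz":[0,0,-2]},
    {"xyz":[0,0,-2.6]},
    {"xyz":[0,0,-2.6]}
  ]
}}

```text
clock: 9.22
tcp_pos: [0.4313, -0.2687, 0.1748]
orientation: [0.003, 0.707, 0.707, 0.0]
wrist_force: [-0.1, -0.3, -1.1]
finger_gap: 0.0333
grip_force: 40.0
```

Request:
{"op": "tcp_steps", "data": {
  "steps": [
    {"xyz":[0.8,0.6,0]},
    {"xyz":[1.6,1.2,0]},
    {"xyz":[2.4,1.8,0]},
    {"xyz":[3.2,2.4,0]},
    {"xyz":[4,3,0]},
    {"xyz":[4.8,3.6,0]},
    {"xyz":[5.2,3.98,0]},
    {"xyz":[5.2,3.98,0]}
  ]
}}

```text
clock: 10.22
tcp_pos: [0.6292, -0.0057, 0.1699]
orientation: [-0.001, 0.706, 0.708, -0.001]
wrist_force: [-0.3, 0.3, -1.6]
finger_gap: 0.0333
grip_force: 40.1
```

Request:
{"op": "tcp_steps", "data": {
  "steps": [
    {"xyz":[0,0,0.8]},
    {"xyz":[0,0,1.5]},
    {"xyz":[0,0,2]},
    {"xyz":[0,0,2.24]},
    {"xyz":[0,0,2.24]}
  ]
}}

```text
clock: 10.85
tcp_pos: [0.6281, -0.0082, 0.0598]
orientation: [-0.001, 0.707, 0.707, -0.001]
wrist_force: [0.4, -0.0, -1.0]
finger_gap: 0.0333
grip_force: 40.4
```

Request:
{"op": "tcp_steps", "data": {
  "steps": [
    {"xyz":[0,0,0.06]},
    {"xyz":[0,0,0.06]}
  ]
}}

```text
clock: 11.1
tcp_pos: [0.6293, -0.008, 0.0581]
orientation: [0.001, 0.707, 0.707, 0.0]
wrist_force: [-1.3, -0.4, 3.1]
finger_gap: 0.0332
grip_force: 40.3
```

Request:
{"op": "tcp_steps", "data": {
  "steps": [
    {},
    {},
    {},
    {},
    {"xyz":[0,0,-0.4]},
    {"xyz":[0,0,-1.2]},
    {"xyz":[0,0,-2.2]},
    {"xyz":[0,0,-2.2]}
  ],
  "finger_gap": 0.085
}}

```text
clock: 12.1
tcp_pos: [0.632, -0.0078, 0.1723]
orientation: [0.004, 0.707, 0.707, 0.003]
wrist_force: [0.9, -0.3, -0.5]
finger_gap: 0.0855
grip_force: 0.0
```

Request:
{"op": "tcp_steps", "data": {
  "steps": [
    {"xyz":[0,-0.8,-0.4]},
    {"xyz":[0,-1.7,-0.8]},
    {"xyz":[0.2,-2.6,-1.2]},
    {"xyz":[0.3,-3.4,-1.6]},
    {"xyz":[0.3,-3.8,-1.6]},
    {"xyz":[0.3,-3.8,-1.6]}
  ]
}}

```text
clock: 12.85
tcp_pos: [0.4378, 0.0077, 0.2471]
orientation: [-0.0, 0.707, 0.707, -0.0]
wrist_force: [-0.1, -0.5, 0.8]
finger_gap: 0.0851
grip_force: 0.0
```

```bash
python3 - <<'E'
from h import *
print(env.get_state()["tcp_pos"])
c=env.read_camera("wrist");cv2.imwrite("pics/w3.png",c["image"][:,:,::-1])
print(drumtop(c,(.440,.078),.022))
E
```

```text
[0.437751   0.00772091 0.24707441]
((330, 126), 23, array([0.4403, 0.0784]), (0.4401, 0.0783), array([0.015 , 0.0159]))
```

View pics/w3.png

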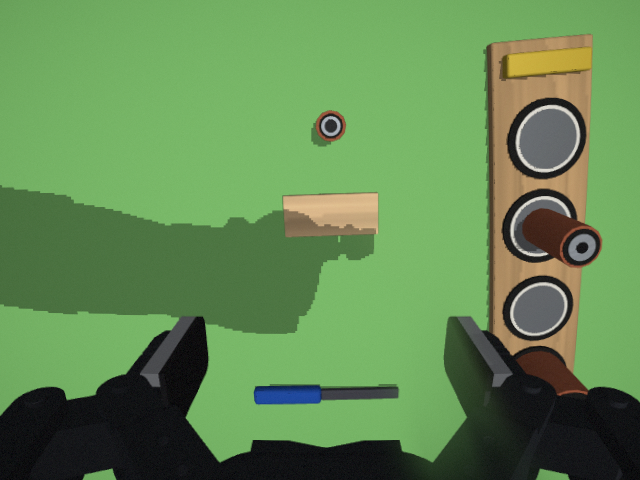

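Drum a's top is at (330,126), which is (0.440, 0.078). Drum b stands upright on pad 2 (top at (581,247), base around (540,222)).

Scaled: 0.0705 m is 1.41, 0.001 m is 0.02.

Request:
{"op": "tcp_steps", "data": {
  "steps": [
    {"xyz":[0.7,0.02,0.8]},
    {"xyz":[1.41,0.02,1.6]},
    {"xyz":[1.41,0.02,2.4]},
    {"xyz":[1.41,0.02,3.2]},
    {"xyz":[1.41,0.02,3.8]},
    {"xyz":[1.41,0.02,4.14]},
    {"xyz":[1.41,0.02,4.14]}
  ],
  "finger_gap": 0.07
}}

```text
clock: 13.78
tcp_pos: [0.4392, 0.078, 0.0383]
orientation: [-0.001, 0.707, 0.707, -0.001]
wrist_force: [-1.2, 0.1, -0.6]
finger_gap: 0.0699
grip_force: 0.0
```

Request:
{"op": "tcp_steps", "data": {
  "steps": [
    {},
    {},
    {},
    {},
    {},
    {},
    {},
    {}
  ],
  "finger_gap": 0.012,
  "clamp_n": 30
}}

```text
clock: 14.78
tcp_pos: [0.4409, 0.078, 0.0411]
orientation: [0.001, 0.707, 0.707, 0.001]
wrist_force: [-1.0, 0.4, 6.2]
finger_gap: 0.0211
grip_force: 29.4
```

Request:
{"op": "tcp_steps", "data": {
  "steps": [
    {"xyz":[0,0,-0.4]},
    {"xyz":[0,0,-1.2]},
    {"xyz":[0,0,-2]},
    {"xyz":[0,0,-2.6]},
    {"xyz":[0,0,-2.6]}
  ]
}}

```text
clock: 15.4
tcp_pos: [0.4416, 0.078, 0.1725]
orientation: [0.002, 0.707, 0.707, 0.002]
wrist_force: [0.0, -0.1, -1.0]
finger_gap: 0.0212
grip_force: 29.5
```

Scaled: 0.185 m is 3.7, 0.17 m is 3.4.

Request:
{"op": "tcp_steps", "data": {
  "steps": [
    {"xyz":[0,0.8,0]},
    {"xyz":[0,1.7,0]},
    {"xyz":[-0.1,2.6,0]},
    {"xyz":[-0.18,3.4,0]},
    {"xyz":[-0.18,3.7,0]},
    {"xyz":[-0.18,3.7,0]}
  ]
}}

```text
clock: 16.15
tcp_pos: [0.6249, 0.0688, 0.168]
orientation: [-0.001, 0.707, 0.707, -0.001]
wrist_force: [-0.6, 0.0, 0.2]
finger_gap: 0.0216
grip_force: 29.6
```

Request:
{"op": "tcp_steps", "data": {
  "steps": [
    {"xyz":[0,0,0.8]},
    {"xyz":[0,0,1.5]},
    {"xyz":[0,0,2]},
    {"xyz":[0,0,2.24]},
    {"xyz":[0,0,2.24]}
  ]
}}

```text
clock: 16.77
tcp_pos: [0.624, 0.0691, 0.0579]
orientation: [-0.0, 0.707, 0.707, -0.0]
wrist_force: [-0.5, 0.0, -0.2]
finger_gap: 0.0213
grip_force: 29.5
```

Request:
{"op": "tcp_steps", "data": {
  "steps": [
    {"xyz":[0,0,0.06]},
    {"xyz":[0,0,0.06]}
  ]
}}

```text
clock: 17.02
tcp_pos: [0.6254, 0.069, 0.0559]
orientation: [0.0, 0.707, 0.707, 0.0]
wrist_force: [0.1, -0.6, -0.6]
finger_gap: 0.0213
grip_force: 29.7
```

Request:
{"op": "tcp_steps", "data": {
  "steps": [
    {"xyz":[0,0,0.02]},
    {"xyz":[0,0,0.02]}
  ]
}}

```text
clock: 17.27
tcp_pos: [0.6254, 0.069, 0.0558]
orientation: [0.001, 0.707, 0.707, 0.0]
wrist_force: [-2.1, -0.6, 7.4]
finger_gap: 0.0213
grip_force: 30.3
```

Scaled: -0.11 m is -2.2, -0.06 m is -1.2.

Request:
{"op": "tcp_steps", "data": {
  "steps": [
    {},
    {},
    {},
    {},
    {"xyz":[0,0,-0.4]},
    {"xyz":[0,0,-1.2]},
    {"xyz":[0,0,-2.2]},
    {"xyz":[0,0,-2.2]}
  ],
  "finger_gap": 0.085
}}

```text
clock: 18.27
tcp_pos: [0.628, 0.069, 0.1693]
orientation: [0.003, 0.707, 0.707, 0.003]
wrist_force: [0.1, 0.5, -0.4]
finger_gap: 0.085
grip_force: 0.0
```

Request:
{"op": "tcp_steps", "data": {
  "steps": [
    {"xyz":[0.4,-0.6,-0.4]},
    {"xyz":[1,-1.4,-0.8]},
    {"xyz":[1.6,-2.2,-1.2]},
    {"xyz":[2.2,-3,-1.6]},
    {"xyz":[2.68,-3.82,-1.6]},
    {"xyz":[2.68,-3.82,-1.6]}
  ]
}}

```text
clock: 19.02
tcp_pos: [0.4311, 0.2041, 0.244]
orientation: [-0.0, 0.706, 0.708, -0.001]
wrist_force: [1.3, -0.2, -0.2]
finger_gap: 0.0854
grip_force: 0.0
```

```bash
python3 - <<'E'
from h import *
print(env.get_state()["tcp_pos"])
c=env.read_camera("wrist");cv2.imwrite("pics/w4.png",c["image"][:,:,::-1])
print(drumtop(c,(.434,.273),.046))
E
```

```text
[0.43110294 0.204115   0.24400035]
((332, 128), 40, array([0.4338, 0.2743]), (0.4338, 0.2739), array([0.0403, 0.0398]))
```

View pics/w4.png

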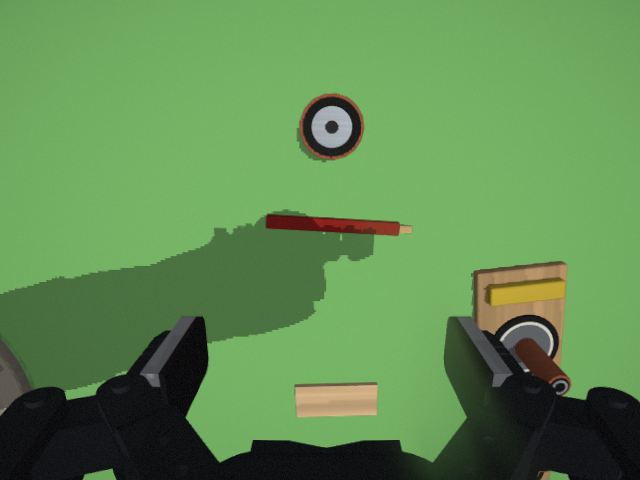

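Drum c's top is at (332,127), which is (0.434, 0.274). Drum a is standing on pad 1 (top at (558,385)).

Scaled: 0.0705 m is 1.41, 0.001 m is 0.02.

Request:
{"op": "tcp_steps", "data": {
  "steps": [
    {"xyz":[0.7,0.02,0.8]},
    {"xyz":[1.41,0.02,1.6]},
    {"xyz":[1.41,0.02,2.4]},
    {"xyz":[1.41,0.02,3.2]},
    {"xyz":[1.41,0.02,3.8]},
    {"xyz":[1.41,0.02,4.1]},
    {"xyz":[1.41,0.02,4.1]}
  ],
  "finger_gap": 0.085
}}

```text
clock: 19.95
tcp_pos: [0.4349, 0.2727, 0.0381]
orientation: [-0.0, 0.707, 0.707, -0.001]
wrist_force: [-0.8, -1.1, 0.9]
finger_gap: 0.0847
grip_force: 0.0
```

Request:
{"op": "tcp_steps", "data": {
  "steps": [
    {},
    {},
    {},
    {},
    {},
    {},
    {}
  ],
  "finger_gap": 0.036,
  "clamp_n": 45
}}

```text
clock: 20.82
tcp_pos: [0.436, 0.2739, 0.0407]
orientation: [0.001, 0.707, 0.707, 0.001]
wrist_force: [0.1, -0.8, 6.1]
finger_gap: 0.0453
grip_force: 45.8
```

Request:
{"op": "tcp_steps", "data": {
  "steps": [
    {"xyz":[0,0,-0.4]},
    {"xyz":[0,0,-1.2]},
    {"xyz":[0,0,-2]},
    {"xyz":[0,0,-2.6]},
    {"xyz":[0,0,-2.6]}
  ]
}}

```text
clock: 21.45
tcp_pos: [0.4366, 0.2742, 0.1719]
orientation: [0.001, 0.707, 0.707, 0.003]
wrist_force: [0.5, 0.0, -2.7]
finger_gap: 0.0454
grip_force: 46.4
```

Request:
{"op": "tcp_steps", "data": {
  "steps": [
    {"xyz":[-1,0.2,0]},
    {"xyz":[-2,0.4,0]},
    {"xyz":[-3,0.8,0]},
    {"xyz":[-4,1.3,0]},
    {"xyz":[-5,1.8,0]},
    {"xyz":[-6,2.4,0]},
    {"xyz":[-6.8,3,0]},
    {"xyz":[-7.26,3.6,0]}
  ]
}}

```text
clock: 22.45
tcp_pos: [0.6149, -0.0918, 0.1672]
orientation: [-0.001, 0.708, 0.706, -0.001]
wrist_force: [1.0, 1.0, -1.2]
finger_gap: 0.0448
grip_force: 46.4
```

Request:
{"op": "tcp_steps", "data": {
  "steps": [
    {"xyz":[0,0.51,0]},
    {"xyz":[0,0.51,0]},
    {"xyz":[0,0.51,0.8]},
    {"xyz":[0,0.51,1.5]},
    {"xyz":[0,0.51,1.8]},
    {"xyz":[0,0.51,1.8]}
  ]
}}

```text
clock: 23.2
tcp_pos: [0.6389, -0.0889, 0.078]
orientation: [-0.001, 0.707, 0.707, -0.001]
wrist_force: [-0.8, 0.3, -0.8]
finger_gap: 0.0452
grip_force: 46.6
```

```bash
python3 - <<'E'
from h import *
ims=[env.read_camera(n)["image"][:,:,::-1] for n in("side","scene")]
a=cv2.resize(ims[0][110:310,200:450],None,fx=1.6,fy=1.6);b=cv2.resize(ims[1][180:380,200:450],None,fx=1.6,fy=1.6)
cv2.imwrite("pics/p3.png",np.hstack([a,b]))
E
```

```text
(no output)
```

View pics/p3.png

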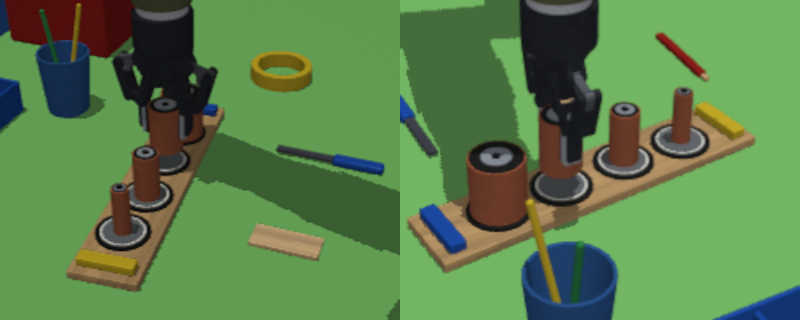

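Drum c hangs centred over pad 3 (side crop at (168,130)). Drums d, b and a are upright and centred on their pads. I'm lowering c.

Scaled: 0.023 m is 0.46, 0.018 m is 0.36.

Request:
{"op": "tcp_steps", "data": {
  "steps": [
    {"xyz":[0,0,0.2]},
    {"xyz":[0,0,0.36]},
    {"xyz":[0,0,0.46]},
    {"xyz":[0,0,0.46]}
  ]
}}

```text
clock: 23.8
tcp_pos: [0.6405, -0.0895, 0.0561]
orientation: [-0.0, 0.707, 0.707, -0.0]
wrist_force: [-0.5, -0.3, -1.8]
finger_gap: 0.0451
grip_force: 46.9
```

Request:
{"op": "tcp_steps", "data": {
  "steps": [
    {"xyz":[0,0,0.04]},
    {"xyz":[0,0,0.04]}
  ]
}}

```text
clock: 24.05
tcp_pos: [0.6407, -0.0896, 0.0557]
orientation: [0.0, 0.707, 0.707, 0.0]
wrist_force: [-2.7, 0.7, 7.2]
finger_gap: 0.0454
grip_force: 47.4
```

Scaled: -0.11 m is -2.2, -0.06 m is -1.2.

Request:
{"op": "tcp_steps", "data": {
  "steps": [
    {},
    {},
    {},
    {},
    {"xyz":[0,0,-0.4]},
    {"xyz":[0,0,-1.2]},
    {"xyz":[0,0,-2.2]},
    {"xyz":[0,0,-2.2]}
  ],
  "finger_gap": 0.085
}}

```text
clock: 25.05
tcp_pos: [0.6434, -0.0903, 0.1695]
orientation: [0.004, 0.707, 0.707, 0.002]
wrist_force: [0.5, -0.4, -0.1]
finger_gap: 0.0852
grip_force: 0.0
```

Request:
{"op": "tcp_steps", "data": {
  "steps": [
    {"xyz":[0,-0.8,-0.4]},
    {"xyz":[0,-1.7,-0.8]},
    {"xyz":[0,-2.6,-1.2]},
    {"xyz":[0,-3.4,-1.6]},
    {"xyz":[0,-3.4,-1.6]},
    {"xyz":[0,-3.4,-1.6]}
  ]
}}

```text
clock: 25.8
tcp_pos: [0.4709, -0.0896, 0.2438]
orientation: [0.0, 0.707, 0.707, 0.0]
wrist_force: [0.1, 0.5, -0.4]
finger_gap: 0.0848
grip_force: 0.0
```

```bash
python3 - <<'E'
from h import *
P=dict(a=(.6249,.0695,.022),b=(.6295,-.007,.034),c=(.6404,-.0887,.046),d=(.6483,-.1639,.06))
ims=[]
for n in("side","scene"):
    c=env.read_camera(n);ims.append(c["image"][:,:,::-1]);g,ru,_=masks(c["image"])
    for k,(x,y,D) in P.items():
        p,_=cv2.projectPoints(np.array([[x,y,.079]]),cv2.Rodrigues(c["R"])[0],c["t"],c["K"],c["D"])
        u=tuple(int(v) for v in p[0,0].round())
        # washer + rubber: not rust/green/wood
        im=c["image"].astype(int); m=~g&~ru&(im[:,:,0]<1.25*im[:,:,2]+10)
        cn=blob(m,u,dict(a=6,b=9,c=12,d=17)[k]);print(n,k,(ray(c,hullc(cn),.079)-[x,y]).round(4))
a=cv2.resize(ims[0][110:310,200:450],None,fx=1.6,fy=1.6);b=cv2.resize(ims[1][180:380,200:450],None,fx=1.6,fy=1.6)
cv2.imwrite("pics/p4.png",np.hstack([a,b]))
E
```

```text
side a [-0.0015  0.0017]
side b [-0.0025  0.0024]
side c [-0.0024  0.0023]
side d [-0.0024  0.003 ]
scene a [-0.0005  0.0018]
scene b [-0.0005  0.0017]
scene c [0.0007 0.0006]
scene d [-0.0001  0.0017]
```

View pics/p4.png

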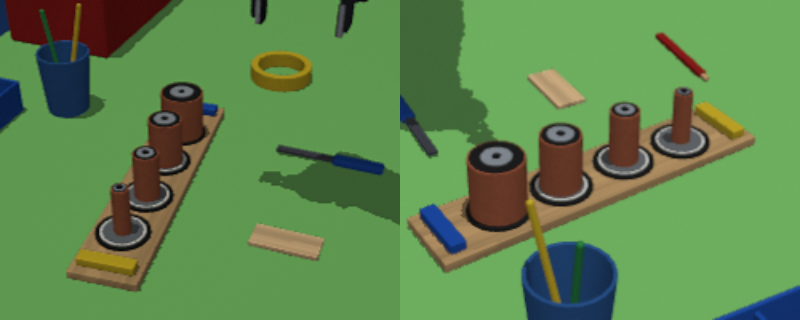

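All four drums stand upright and released, within about 4 mm of their pad centres, thinnest at the yellow end to fattest at the blue. The arm is clear of them.

```bash
python3 -c "
from workcell import env
print(env.hand_in())"
```

```text
the job is handed in; nothing more can be done
None
```

I put all four drums on their pads, upright and released, thinnest at the yellow end to fattest at the blue, and handed the job in at about 26 s; camera checks put each within about 4 mm of its pad centre.

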